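# Set the swing fence to the pointer and lay the tube against it

### The job

On the angle-setting board, swing the fence by its handle until its nose lines up exactly with the pointer on the scale. Then lay the square steel tube on the board lengthwise along the fence, about midway between the fence's pivot and its handle, flat against the fence's left-hand face (seen from the pivot towards the handle), ready for marking, without shifting the fence off the pointer. Leave the pointer and the other things on the bench where they are.

Things in the scene. Friction and masses are not known exactly. Their poses are not given: they have to be found in the camera images.
- pivot (a point): The fence's hinge axis (vertical) where it meets the top of the angle-setting board. The board is a fixed plywood plate 310 x 290 mm, 12 mm thick, on the bench. This point's x axis is the board's zero direction, z is up. The board reaches from 60 mm behind to 250 mm ahead of the pivot along x, and from -60 to +230 mm along y.
- fence (a joint): Angle of the swing fence about the pivot in rad, from the board's zero direction, growing anticlockwise seen from above; range 0 to 1.6. It starts anticlockwise of the pointer and stays where it is left: its stiff hinge needs about 1 N m to turn (about 5 to 7 N at the handle, about 10 N at the middle of its face).
- fence_face (a point): Point on the fence's left-hand face, level with the board's top, 95 mm along from the pivot. x runs along the fence away from the pivot, y square out of this face (to the side where the tube goes), z up. The fence is an aluminium bar 30 mm wide, its top 15 mm above the board, its middle line (dark) through the pivot, its pointed nose 218 mm from the pivot.
- handle_top (a point): Top centre of the fence's handle: an upright round black post of 20 mm diameter, 190 mm from the pivot on the fence's middle line; its top is 87 mm above the bench, its foot (a 26 mm collar) 31 mm above the bench. At the pivot end a screw head stands up to 26 mm above the board.
- pointer (a joint): Angle of the pointer about the same pivot, in the same sense and from the same zero as fence: the fence is set when both angles are equal. Between 0.42 and 0.77. It is clamped (4 N m) and is not to be moved.
- pointer_tip (a point): Tip of the pointer, a small dark steel tab 36 mm long and 18 mm wide with a round screw head, on the curved scale strip at the edge of the board; 226 mm from the pivot, tab about 7 mm and screw 13 mm above the board. Its x axis points straight away from the pivot.
- tube: Loose square steel tube, 140 mm long, 40 x 40 mm in section, open at both ends, 0.2 to 0.4 kg, lying on the bench to the left of the board. Origin at its centre, 20 mm above what it lies on; x along its length, z up.
- scrub_brush: Bystander: dark scrubbing brush with a handle, 58 x 136 x 81 mm, near the front edge on the left. Origin at its underside.
- bracket_b: Bystander: bent strip-steel bracket, 62 x 153 x 30 mm, behind the tube on the left. Origin at its underside.
- tap_fitting_1: Bystander: bent plumbing fitting, 69 x 68 x 25 mm, right of the board. Origin at its underside.
- tap_fitting_2: Bystander: brass tap, 67 x 67 x 44 mm, right of the board. Origin at its underside.

How it is judged (in metres and radians):
On the way, in this order (a step that is already met when the one before it is completed fails the run):
1. the fence is set: in line with the pointer within 0.04 rad (about 2 degrees) and still (angle between the x axis of fence_face and the x axis of pointer_tip, either way round below 0.04 rad and velocity of joint fence between -0.05 and 0.05 rad/s), for 0.3 s.
2. the tube lies on the board, flat against the fence's left-hand face (y of tube in the frame of fence_face between 0.016 and 0.024 m and x of tube in the frame of fence_face between -0.03 and 0.03 m and z of tube in the frame of fence_face between 0.016 and 0.024 m and angle between the x axis of tube and the x axis of fence_face, either way round below 0.06 rad), for 0.2 s.
At the end, for the whole second after the job is handed in: The fence is in line with the pointer within 0.04 rad, and the tube rests on the board along the fence's left-hand face: parallel to it within 0.06 rad, touching it or with less than 4 mm of gap, its middle within 30 mm of site fence_face along the fence; all at rest (all of step 2 and angle between the x axis of fence_face and the x axis of pointer_tip, either way round below 0.04 rad and linear speed of tube below 0.01 m/s and velocity of joint fence between -0.02 and 0.02 rad/s).
It fails at once if the pointer is moved by more than 5 mm (distance of pointer_tip from where it was at the start of the episode above 0.005 m).
It fails at once if the scrub brush is moved by more than 30 mm (distance of scrub_brush from where it was at the start of the episode above 0.03 m).
It fails at once if the bracket b is moved by more than 30 mm (distance of bracket_b from where it was at the start of the episode above 0.03 m).
It fails at once if the tap fitting 1 is moved by more than 30 mm (distance of tap_fitting_1 from where it was at the start of the episode above 0.03 m).
It fails at once if the tap fitting 2 is moved by more than 30 mm (distance of tap_fitting_2 from where it was at the start of the episode above 0.03 m).
It also fails if it takes over 64 s, if anything falls off the work surface, if the arm or the gripper's body presses on something with over 40 N, if the wrist force passes 120 N, or if a joint passes its speed limit or range.

### The arm

A 7-joint arm with a two-finger parallel gripper is mounted at the origin on a cart in front of the work surface, level with it; the furniture and walls round the work are solid. World frame = base frame: x ahead of the robot, y to its left, z up, the work surface at z = 0. Lengths are in m, angles in degrees, forces in N, time in s.
With the tool pointing down it reaches from about 0.35 to 0.9 m from the base axis. Payload 7.2 kg.
Tool frame: the origin (TCP) lies between the finger pads; the fingertips stand 19 mm ahead of it and the grasp point (between the pads) is the TCP; z points along the fingers, y is the line along which they close (so a half turn about z gives the same grasp; the last joint's range is limited). The gripper opens to 88 mm and grips with 3 to 60 N. Pads are 20 mm wide; open, the fingers measure 115 mm over their backs; the gripper's body (75 mm by 178 mm) begins 61 mm behind the grasp point.
Start: joints at [-79.595, 23.554, -0.728, 91.456, 0.321, 64.991, -4.71], TCP at [0.155, 0.606, 0.242] pointing down, gripper open.
Joint ranges: [-169.25, 169.25], [-16.82, 113.86], [-84.01, 82.57], [7.8, 145.47], [-59.2, 239.2], [7.22, 106.19], [-163.78, 163.78]. Speed limits (degrees/s): [136.94, 136.94, 172.46, 172.46, 180, 180, 180].

### API

Orientations are given as a 3x3 rotation matrix whose columns are the frame's x, y, z axes.
In Python, from station import bot gives the robot as it stands.
- The arm moves only by the shell command python3 shift.py 'ROWS' [FORCE]. ROWS is rows parted by semicolons, their numbers by spaces, 1 to 8 of them, each of 5 numbers: the opening from 0.0 (shut) to 1.0 (fully open), then dx, dy, dz in m, then a turn about the tool's z in degrees; each row shifts and turns the commanded pose from where the row before left it, along the tool's axes as they then stand; what a row does not reach is not made up. A row lasts 1/12 s, in which the tool goes at most 0.0417 m and 7.16 degrees, less where a joint would pass 70% of its speed; a pose out of reach is approached as far as the arm can. The fingers move at their own pace and stop on an object; FORCE is the grip in N (left out, the last holds). Time passes only in rows, so rows that do not move let the fingers close. It prints the time, the measured TCP pose, the force, the opening and the grip force at its end.
- bot.read_state(): the state, without advancing time (a new reading comes with each control period).
- bot.get_image(name): name is "scene" or "top" or "wrist"; returns the picture (400x640x3 uint8, red, green, blue); there is no depth.
- bot.camera_params(name): a dict with "fx", "fy", "cx", "cy" (pixels), "world_to_cam" (4x4, takes a point from world to camera coordinates). Camera axes: x right, y up, looking along -z (the intrinsics and any distortion apply to the point x, -y, -z); pixel columns grow to the right and rows downward; lengths in m; the calibration is good to about 2 mm. A picture is of the moment at which its call begins: read the wrist's pose just before it. camera_params takes no time and is no camera call; for the wrist camera it gives the pose at the moment of the call.
- bot.hand_in(): hands the job in; it is judged then, once.
The state is a dict: "t": time; "qpos": joint angles; "qd": joint speeds; "joint_efforts": joint torques, N m; "position": TCP position; "tool_rot": TCP orientation; "ft_force": force on the tool from outside, world axes, zero at the start; "moment": the same for the moment, N m; "width": opening from 0.0 (shut) to 1.0 (fully open); "grip_force": force on a finger pad.
Only numpy, scipy, OpenCV 4.12 (cv2) and the standard library are available. Lean on these libraries where they do the work, as an engineer would, in place of code of your own. Each camera call takes 0.05 s, during which the arm holds its last target. There are 200 camera calls.

## Working session

There is one attempt and no reset: what is moved stays moved. The work goes in short steps, Python scripts to look and compute and a shell command to move; the robot and the scene stay as the last step left them, time stands still between calls to the robot, and variables do not carry over. Pictures are saved under pics/ and viewed, at most 10 in all, crops included, and the job is handed in when it is done.

```bash
mkdir -p pics; ls; python3 - <<'E'
from station import bot
import cv2,numpy as np
for n in ("top","scene"):
    im=bot.get_image(n); cv2.imwrite(f"pics/{n}0.png",im[:,:,::-1])
    p=bot.camera_params(n); print(n,{k:(np.round(v,4).tolist()) for k,v in p.items()})
s=bot.read_state(); print(s)
E
```

```text
pics
shift.py
station.py
top {'fx': 363.5139, 'fy': 363.5139, 'cx': 322.2941, 'cy': 200.9991, 'world_to_cam': [[0.0007, -0.9998, -0.0219, -0.006], [0.985, -0.0031, 0.1726, -0.4898], [-0.1726, -0.0217, 0.9847, -1.1762], [0.0, 0.0, 0.0, 1.0]]}
scene {'fx': 413.3973, 'fy': 413.3973, 'cx': 327.6626, 'cy': 201.0988, 'world_to_cam': [[0.8815, -0.4719, 0.0178, -0.4627], [0.2948, 0.5794, 0.7598, -0.1929], [-0.3689, -0.6645, 0.6499, -1.2223], [0.0, 0.0, 0.0, 1.0]]}
{'t': 0.1, 'qpos': array([-79.59672548,  23.59381257,  -0.72902145,  91.4988661 ,
         0.32091691,  64.99065419,  -4.70963323]), 'qd': array([ 0.03383499, -0.08783216,  0.0446181 , -0.09802347,  0.01373474,
       -0.04463395,  0.0083488 ]), 'joint_efforts': array([ 2.26524469e-03, -5.89096212e+01,  6.43698648e-01, -2.91704196e+01,
       -5.37904096e-02,  1.46195095e-02,  3.68369365e-05]), 'position': array([0.15441221, 0.60518272, 0.24091349]), 'tool_rot': array([[-9.68978076e-01,  2.47146562e-01, -2.56357314e-04],
       [ 2.47146676e-01,  9.68977076e-01, -1.39545947e-03],
       [-9.64786488e-05, -1.41552749e-03, -9.99998993e-01]]), 'ft_force': array([ 0.01563855, -0.11279864,  0.5572429 ]), 'moment': array([ 0.04509081, -0.02800323, -0.00603394]), 'grip_force': 0.0, 'width': 1.0001157521844395}
```

View pics/top0.png

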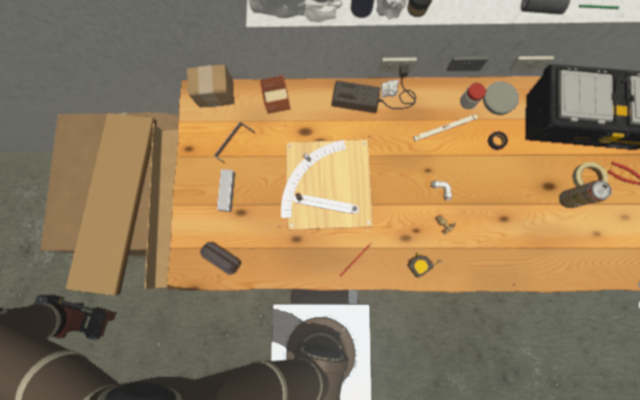

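View pics/scene0.png

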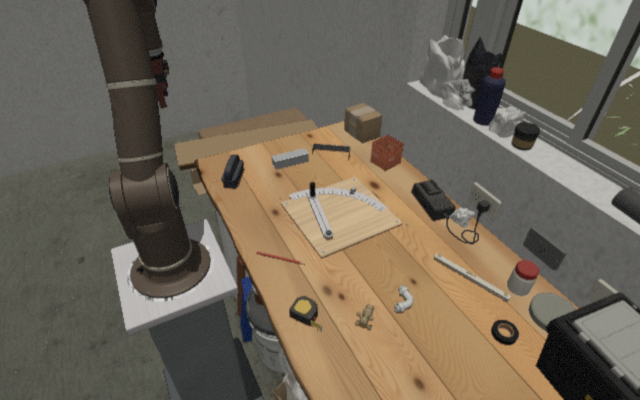

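```bash
cat > h.py <<'E'
import numpy as np, cv2
from station import bot
def ray(n,uv,z,p=None):
    p=p or bot.camera_params(n); M=np.array(p["world_to_cam"]); R,t=M[:3,:3],M[:3,3]
    c=-R.T@t; d=R.T@np.array([(uv[0]-p["cx"])/p["fx"],-(uv[1]-p["cy"])/p["fy"],-1])
    return c+d*(z-c[2])/d[2]
def proj(n,X,p=None):
    p=p or bot.camera_params(n); M=np.array(p["world_to_cam"]); q=M[:3,:3]@X+M[:3,3]
    return np.array([p["cx"]-p["fx"]*q[0]/q[2], p["cy"]+p["fy"]*q[1]/q[2]])
E
python3 - <<'E'
import cv2
im=cv2.imread("pics/top0.png")[130:280,190:390]
cv2.imwrite("pics/c1.png",cv2.resize(im,None,fx=4,fy=4,interpolation=cv2.INTER_CUBIC))
E
```

```text
(no output)
```

View pics/c1.png

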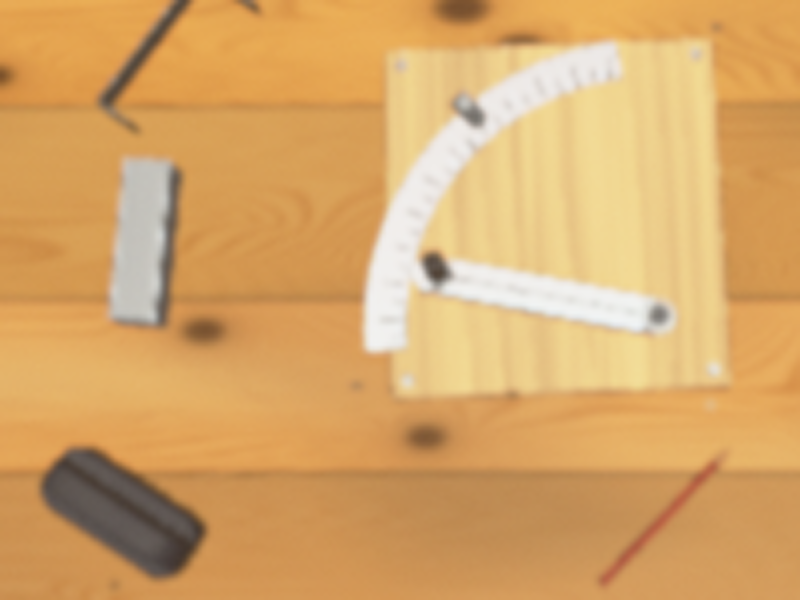

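```bash
python3 - <<'E'
from h import *
f=lambda u,v,z: ray("top",((u+.5)/4-.5+190,(v+.5)/4-.5+130),z)
pv=f(658,315,.036); 
L=dict(pivot=pv,handle=f(434,262,.087),ptr_out=f(461,101,.022),ptr_in=f(481,122,.019),
 nw=f(389,52,.012),ne=f(709,41,.012),sw=f(395,396,.012),se=f(728,385,.012),
 t1=f(125,158,.04),t2=f(174,160,.04),t3=f(110,319,.04),t4=f(161,325,.04))
for k,v in L.items():
    d=v-pv; print(k,v.round(4),"r",np.hypot(*d[:2]).round(4),"ang",np.degrees(np.arctan2(d[1],d[0])).round(2))
E
```

```text
pivot [ 0.4655 -0.1133  0.036 ] r 0.0 ang 0.0
handle [0.5016 0.0708 0.087 ] r 0.1875 ang 78.91
ptr_out [0.6571 0.0548 0.022 ] r 0.2548 ang 41.25
ptr_in [0.6389 0.0373 0.019 ] r 0.2296 ang 40.98
nw [0.7057 0.1198 0.012 ] r 0.3346 ang 44.14
ne [ 0.7139 -0.1633  0.012 ] r 0.2534 ang -11.4
sw [0.4002 0.1093 0.012 ] r 0.232 ang 106.36
se [ 0.4091 -0.1732  0.012 ] r 0.0823 ang -133.28
t1 [0.6025 0.3418 0.04  ] r 0.4753 ang 73.25
t2 [0.6005 0.2995 0.04  ] r 0.4342 ang 71.89
t3 [0.4628 0.3477 0.04  ] r 0.4609 ang 90.35
t4 [0.4575 0.3043 0.04  ] r 0.4176 ang 91.1
```

```bash
cat >> h.py <<'E'
def plan(target,yaw_y=None):
    s=bot.read_state(); R=s["tool_rot"]; d=np.array(target)-s["position"]; l=R.T@d
    cur=np.degrees(np.arctan2(R[1,1],R[0,1]))
    print("t %.1f pos"%s["t"],s["position"].round(4),"yawY %.1f"%cur,"tooldelta",l.round(4),"rows>=%.1f"%(np.linalg.norm(l)/.0417))
    if yaw_y is not None: print("turn",round((cur-yaw_y+180)%360-180,2))
E
python3 -c "
from h import *
plan([.52,0.0,.30],-11)"
```

```text
t 0.1 pos [0.1544 0.6052 0.2409] yawY 75.7 tooldelta [-0.5038 -0.4961 -0.0583] rows>=17.0
turn 86.69
```

```bash
r='1 -.025 -.025 -.003 0'
python3 shift.py '1 -.025 -.025 -.003 0;1 -.025 -.025 -.003 0;1 -.025 -.025 -.003 0;1 -.025 -.025 -.003 0;1 -.025 -.025 -.003 0;1 -.025 -.025 -.003 0;1 -.025 -.025 -.003 0;1 -.025 -.025 -.003 0'
python3 shift.py '1 -.025 -.025 -.003 0;1 -.025 -.025 -.003 0;1 -.025 -.025 -.003 0;1 -.025 -.025 -.003 0;1 -.025 -.025 -.003 0;1 -.025 -.025 -.003 0;1 -.025 -.025 -.003 0;1 -.025 -.025 -.003 0'
python3 shift.py '1 -.025 -.025 -.003 0;1 -.025 -.025 -.003 0;1 -.025 -.025 -.003 0;1 -.025 -.025 -.003 0;1 0 0 0 7;1 0 0 0 7;1 0 0 0 7;1 0 0 0 7'
python3 shift.py '1 0 0 0 7;1 0 0 0 7;1 0 0 0 7;1 0 0 0 7;1 0 0 0 7;1 0 0 0 7;1 0 0 0 7;1 0 0 0 7'
python3 shift.py '1 0 0 0 3;1 0 0 0 0;1 0 0 0 0'
python3 - <<'E'
from h import *
import pickle
plan([.502,.071,.2],-11)
p=bot.camera_params("wrist"); im=bot.get_image("wrist")
pickle.dump(p,open("w1.pkl","wb")); cv2.imwrite("pics/w1.png",im[:,:,::-1])
print(bot.read_state()["qpos"].round(1))
for X in ([.4655,-.1133,.038],[.5016,.0708,.087],[.6389,.0373,.019]): print(proj("wrist",np.array(X),p).round(0))
E
```

```text
t: 0.77
position: [0.2994, 0.3606, 0.2656]
tool_rot: [[-0.969, 0.247, -0.0], [0.247, 0.969, -0.0], [0.0, -0.0, -1.0]]
ft_force: [0.2, 1.6, -0.3]
width: 1.001
grip_force: 0.0
t: 1.43
position: [0.4436, 0.1174, 0.2898]
tool_rot: [[-0.969, 0.247, -0.0], [0.247, 0.969, 0.0], [0.0, 0.0, -1.0]]
ft_force: [0.8, -0.1, -0.9]
width: 0.998
grip_force: 0.0
t: 2.1
position: [0.5152, -0.0029, 0.3012]
tool_rot: [[-0.735, 0.678, -0.001], [0.678, 0.735, -0.0], [0.001, -0.001, -1.0]]
ft_force: [0.3, -0.3, 0.3]
width: 1.001
grip_force: 0.0
t: 2.77
position: [0.5151, -0.0025, 0.3014]
tool_rot: [[0.15, 0.989, -0.001], [0.989, -0.15, -0.0], [-0.0, -0.001, -1.0]]
ft_force: [-0.4, 0.5, 0.1]
width: 0.998
grip_force: 0.0
t: 3.02
position: [0.5152, -0.0024, 0.3014]
tool_rot: [[0.194, 0.981, -0.0], [0.981, -0.194, -0.0], [-0.0, -0.0, -1.0]]
ft_force: [-0.2, -0.5, -0.0]
width: 1.004
grip_force: 0.0
t 3.0 pos [ 0.5152 -0.0024  0.3014] yawY -11.2 tooldelta [ 0.0695 -0.0272  0.1014] rows>=3.0
turn -0.18
[-39.3  10.9  40.3 103.7  -7.6  68.1  -7.8]
[299. 261.]
[293. 104.]
[419. 110.]
```

View pics/w1.png

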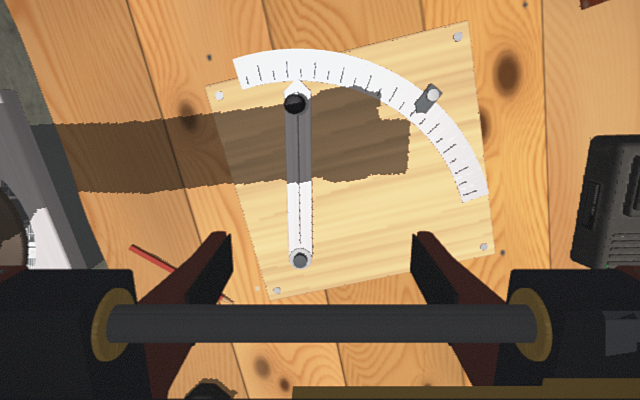

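```bash
python3 - <<'E'
from h import *
import pickle
p=pickle.load(open("w1.pkl","rb"))
pv=ray("wrist",(300,260),.038,p)
for k,u,v,z in (("handle",293,103,.087),("nose",297,80,.027),("ptip",418,109,.019),("pscrew",433,94,.025),("midline",299,185,.027)):
    X=ray("wrist",(u,v),z,p); d=X-pv; print(k,X.round(4),np.hypot(*d[:2]).round(4),np.degrees(np.arctan2(d[1],d[0])).round(2))
print(pv)
im=cv2.imread("pics/w1.png")[70:130,380:460]
cv2.imwrite("pics/w1c.png",cv2.resize(im,None,fx=8,fy=8,interpolation=cv2.INTER_CUBIC))
E
```

```text
handle [0.5017 0.0721 0.087 ] 0.1882 79.16
nose [0.5069 0.0963 0.027 ] 0.2129 79.02
ptip [0.6374 0.0384 0.019 ] 0.2283 41.46
pscrew [0.6546 0.0519 0.025 ] 0.2501 41.18
midline [ 0.4839 -0.0215  0.027 ] 0.0929 79.08
[ 0.46629959 -0.11274467  0.038     ]
```

View pics/w1c.png

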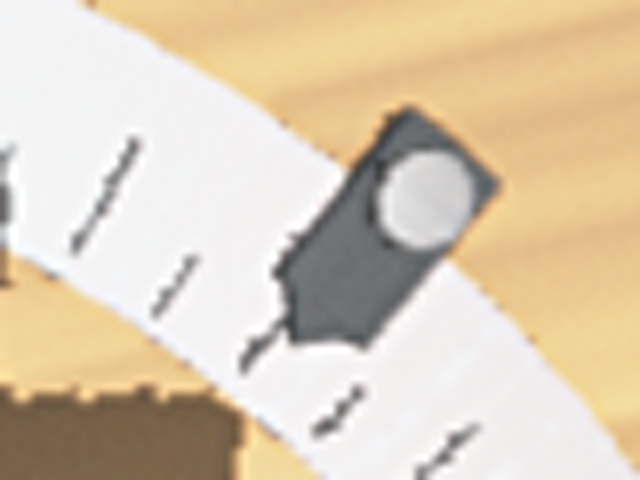

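```bash
python3 - <<'E'
from h import *
import pickle
p=pickle.load(open("w1.pkl","rb"))
pv=ray("wrist",(300,260),.038,p)
for k,u,v,z in (("ptip",416.3,112.2,.019),("pscrew",432.8,94.6,.025)):
    X=ray("wrist",(u,v),z,p); d=X-pv; print(k,X.round(4),np.hypot(*d[:2]).round(4),np.degrees(np.arctan2(d[1],d[0])).round(2))
plan([.502,.0725,.15],-11)
for a in (79,72.7,66.4,60.1,53.8,47.5,41.2): print(a,(pv[:2]+.19*np.array([np.cos(np.radians(a)),np.sin(np.radians(a))])).round(4))
E
```

```text
ptip [0.635  0.0352 0.019 ] 0.2244 41.25
pscrew [0.6543 0.0513 0.025 ] 0.2495 41.12
t 3.1 pos [ 0.5152 -0.0024  0.3015] yawY -11.2 tooldelta [ 0.0709 -0.0274  0.1515] rows>=4.1
turn -0.17
79 [0.5026 0.0738]
72.7 [0.5228 0.0687]
66.4 [0.5424 0.0614]
60.1 [0.561 0.052]
53.8 [0.5785 0.0406]
47.5 [0.5947 0.0273]
41.2 [0.6093 0.0124]
```

```bash

python3 shift.py '1 .024 -.009 0 0;1 .024 -.009 0 0;1 .023 -.009 0 0;1 0 0 .04 0;1 0 0 .04 0;1 0 0 .04 0;1 0 0 .035 0;1 0 0 0 0'
python3 shift.py '1 0 0 .035 0;1 0 0 .035 0;1 0 0 .005 0;1 0 0 0 0' 20
python3 -c "
from h import *
plan([.502,.0728,.072],-11)"
```

```text
t: 3.73
position: [0.4989, 0.072, 0.1411]
tool_rot: [[0.194, 0.981, -0.009], [0.981, -0.194, -0.003], [-0.005, -0.009, -1.0]]
ft_force: [-1.0, 0.2, 0.6]
width: 0.998
grip_force: 0.0
t: 4.07
position: [0.5024, 0.0721, 0.0716]
tool_rot: [[0.196, 0.981, -0.003], [0.981, -0.196, -0.001], [-0.001, -0.002, -1.0]]
ft_force: [-0.6, -0.8, 0.3]
width: 1.0
grip_force: 0.0
t 4.1 pos [0.5024 0.0721 0.0716] yawY -11.3 tooldelta [ 0.0006 -0.0005 -0.0004] rows>=0.0
turn -0.29
```

```bash

python3 shift.py '0 0 0 0 0;0 0 0 0 0;0 0 0 0 0;0 0 0 0 0;0 0 0 0 0;0 0 0 0 0' 20
python3 shift.py '0 0 .0066 0 2;0 0 .0066 0 2;0 0 .0066 0 2;0 0 .0066 0 2;0 0 .0066 0 2;0 0 .0066 0 2;0 0 0 0 0;0 0 0 0 0'
python3 -c "
from h import *
s=bot.read_state()['position']
d=s[:2]-[.4663,-.1127];print(np.hypot(*d),np.degrees(np.arctan2(d[1],d[0])))"
```

```text
t: 4.57
position: [0.5031, 0.0726, 0.0723]
tool_rot: [[0.196, 0.981, 0.001], [0.981, -0.196, 0.001], [0.001, 0.001, -1.0]]
ft_force: [-0.1, -0.1, -0.9]
width: 0.589
grip_force: 0.0
t: 5.23
position: [0.5414, 0.0614, 0.0714]
tool_rot: [[0.397, 0.918, 0.0], [0.918, -0.397, -0.0], [0.0, 0.0, -1.0]]
ft_force: [0.0, 1.6, -0.9]
width: 0.225
grip_force: 20.0
0.18965655426862815 66.65702085992912
```

```bash

python3 shift.py '0 0 .0066 0 2;0 0 .0066 0 2;0 0 .0066 0 2;0 0 .0066 0 2;0 0 .0066 0 2;0 0 .0066 0 2;0 0 0 0 0;0 0 0 0 0'
python3 shift.py '0 0 .0066 0 2;0 0 .0066 0 2;0 0 .0066 0 2;0 0 .0066 0 2;0 0 .0066 0 2;0 0 .0066 0 2;0 0 0 0 0;0 0 0 0 0'
python3 -c "
from h import *
s=bot.read_state()['position']
d=s[:2]-[.4663,-.1127];print(np.hypot(*d),np.degrees(np.arctan2(d[1],d[0])))
plan([.6092,.0124,.0714])"
```

```text
t: 5.9
position: [0.5758, 0.0423, 0.0715]
tool_rot: [[0.578, 0.816, 0.0], [0.816, -0.578, -0.001], [-0.0, 0.001, -1.0]]
ft_force: [-0.7, 0.9, -2.8]
width: 0.227
grip_force: 20.0
t: 6.57
position: [0.6056, 0.0163, 0.0715]
tool_rot: [[0.735, 0.678, -0.0], [0.678, -0.735, -0.001], [-0.001, 0.001, -1.0]]
ft_force: [-1.5, -1.4, -0.1]
width: 0.222
grip_force: 20.0
0.18989148743900758 42.809866086562266
t 6.6 pos [0.6056 0.0163 0.0715] yawY -47.3 tooldelta [-0.      0.0053  0.0001] rows>=0.1
```

```bash

python3 shift.py '0 0 .0054 0 1.6;0 0 0 0 0;0 0 0 0 0'
python3 shift.py '.6 0 0 0 0;.6 0 0 0 0;.6 0 0 0 0;.6 0 0 0 0;.6 0 0 -.03 0;.6 0 0 -.03 0;.6 -.02 0 -.03 0;.6 -.03 0 -.03 0'
python3 shift.py '1 -.03 0 -.04 0;1 -.03 0 -.04 0;1 0 0 -.02 0;1 0 0 0 0;1 0 0 0 0'
python3 - <<'E'
from h import *
import pickle
p=bot.camera_params("wrist"); im=bot.get_image("wrist")
pickle.dump(p,open("w2.pkl","wb")); cv2.imwrite("pics/w2.png",im[:,:,::-1])
cv2.imwrite("pics/w2c.png",cv2.resize(im[0:300,160:560,::-1],None,fx=2,fy=2,interpolation=cv2.INTER_CUBIC))
E
```

```text
t: 6.82
position: [0.6088, 0.0129, 0.0715]
tool_rot: [[0.753, 0.658, -0.001], [0.658, -0.753, -0.0], [-0.001, -0.0, -1.0]]
ft_force: [-3.8, -0.3, 1.5]
width: 0.222
grip_force: 20.0
t: 7.48
position: [0.5734, -0.0179, 0.1922]
tool_rot: [[0.751, 0.66, 0.001], [0.66, -0.751, -0.001], [0.001, 0.001, -1.0]]
ft_force: [-0.0, -1.1, 0.1]
width: 0.601
grip_force: 0.0
t: 7.9
position: [0.5352, -0.0522, 0.279]
tool_rot: [[0.753, 0.657, 0.003], [0.657, -0.754, 0.002], [0.004, 0.001, -1.0]]
ft_force: [-0.1, 0.8, -0.6]
width: 0.941
grip_force: 0.0
```

View pics/w2c.png

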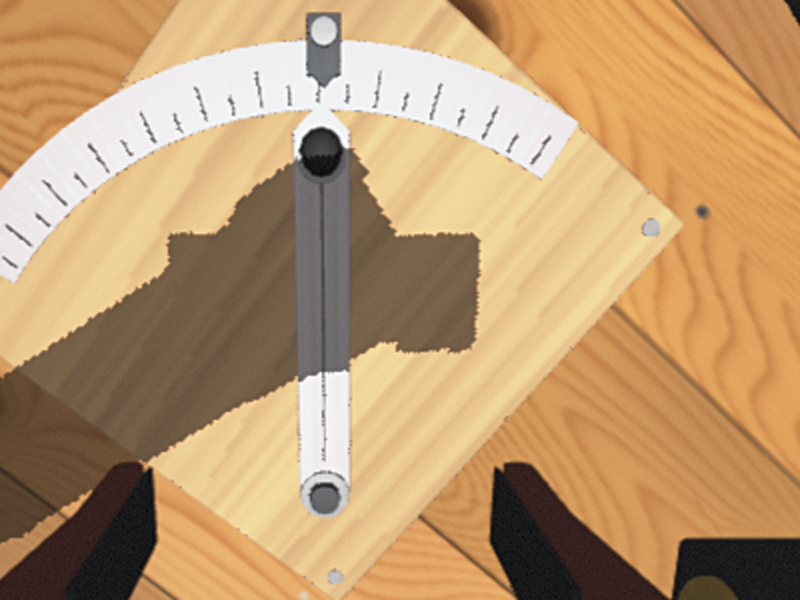

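```bash
python3 - <<'E'
from h import *
import pickle
p=pickle.load(open("w2.pkl","rb"))
g=lambda u,v,z: ray("wrist",((u+.5)/2-.5+160,(v+.5)/2-.5),z,p)
pv=g(324,496,.038)
for k,u,v,z in (("nose",320,110,.027),("handle",321,150,.087),("mid",322.5,300,.027),("ptip",323,87,.019),("pscrew",323,30,.025)):
    X=g(u,v,z); d=X-pv; print(k,X.round(4),np.hypot(*d[:2]).round(4),np.degrees(np.arctan2(d[1],d[0])).round(2))
print(pv)
# tube approach from current pose: tool y along world y
plan([.531,.323,.2],88)
plan([.531,.323,.2],-92)
E
```

```text
nose [0.6246 0.0274 0.027 ] 0.2106 41.7
handle [0.6067 0.011  0.087 ] 0.1863 41.59
mid [ 0.5513 -0.0383  0.027 ] 0.1121 41.56
ptip [0.6349 0.0343 0.019 ] 0.2229 41.27
pscrew [0.6544 0.0514 0.025 ] 0.2488 41.25
[ 0.46736724 -0.11269194  0.038     ]
t 8.0 pos [ 0.5347 -0.0517  0.2777] yawY -48.9 tooldelta [ 0.2437 -0.2846  0.078 ] rows>=9.2
turn -136.85
t 8.0 pos [ 0.5347 -0.0517  0.2777] yawY -48.9 tooldelta [ 0.2437 -0.2846  0.078 ] rows>=9.2
turn 43.15
```

```bash

python3 shift.py '1 .019 -.034 0 0;1 .019 -.034 0 0;1 .019 -.034 0 0;1 .019 -.034 0 0;1 .019 -.034 0 0;1 .019 -.034 0 0;1 .019 -.034 0 0;1 .019 -.034 0 0'
python3 shift.py '1 .019 -.034 0 0;1 0 0 0 7;1 0 0 0 7;1 0 0 0 7;1 0 0 0 7;1 0 0 0 7;1 0 0 0 7;1 0 0 0 1.5'
python3 shift.py '1 0 0 0 0;1 0 0 0 0'
python3 - <<'E'
from h import *
import pickle
plan([.531,.323,.2],-92.4)
p=bot.camera_params("wrist"); im=bot.get_image("wrist")
pickle.dump(p,open("w3.pkl","wb")); cv2.imwrite("pics/w3.png",im[:,:,::-1])
E
```

```text
t: 8.62
position: [0.4688, 0.2549, 0.2762]
tool_rot: [[0.753, 0.658, -0.002], [0.658, -0.753, -0.002], [-0.002, 0.0, -1.0]]
ft_force: [1.4, 0.2, 0.4]
width: 0.999
grip_force: 0.0
t: 9.28
position: [0.4615, 0.2911, 0.276]
tool_rot: [[0.999, -0.047, -0.001], [-0.047, -0.999, -0.003], [-0.001, 0.003, -1.0]]
ft_force: [0.6, 0.1, -0.1]
width: 1.0
grip_force: 0.0
t: 9.45
position: [0.4618, 0.291, 0.2769]
tool_rot: [[0.999, -0.038, -0.001], [-0.038, -0.999, -0.001], [-0.001, 0.001, -1.0]]
ft_force: [0.1, -0.3, -0.6]
width: 1.0
grip_force: 0.0
t 9.4 pos [0.4618 0.291  0.2769] yawY -92.2 tooldelta [ 0.0679 -0.0347  0.0768] rows>=2.6
turn 0.23
```

View pics/w3.png

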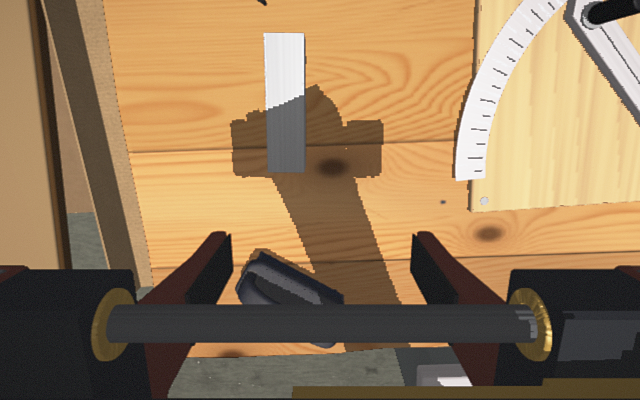

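```bash
python3 - <<'E'
from h import *
import pickle
p=pickle.load(open("w3.pkl","rb"))
P=[ray("wrist",q,.04,p) for q in ((264,33),(305,33),(267,172),(306,172))]
print(np.round(P,4)); c=np.mean(P,0); a=(P[0]+P[1]-P[2]-P[3])[:2]; ang=np.degrees(np.arctan2(a[1],a[0]))
w=np.linalg.norm(P[0]-P[1]),np.linalg.norm(P[2]-P[3]),np.linalg.norm(a)/2; print(c,ang,w)
plan([c[0],c[1],.039],ang-90)
E
```

```text
[[0.6007 0.3412 0.04  ]
 [0.5992 0.301  0.04  ]
 [0.4622 0.349  0.04  ]
 [0.4606 0.3068 0.04  ]]
[0.53066854 0.32450355 0.04      ] -2.80110898048967 (np.float64(0.04027772318080579), np.float64(0.04227652315058014), np.float64(0.13865356176076044))
t 9.5 pos [0.462  0.2908 0.2771] yawY -92.2 tooldelta [ 0.0675 -0.0366  0.2381] rows>=6.0
turn 0.59
```

```bash

python3 shift.py '1 .023 -.012 0 .6;1 .023 -.012 0 0;1 .0215 -.0122 .04 0;1 0 0 .04 0;1 0 0 .04 0;1 0 0 .04 0;1 0 0 .03 0;1 0 0 0 0'
python3 -c "
from h import *
plan([.5307,.3242,.039],-92.8)"
```

```text
t: 10.17
position: [0.5253, 0.3207, 0.0861]
tool_rot: [[0.999, -0.05, -0.008], [-0.05, -0.999, -0.006], [-0.008, 0.006, -1.0]]
ft_force: [-1.4, -0.9, -0.1]
width: 0.999
grip_force: 0.0
t 10.2 pos [0.5253 0.3207 0.0861] yawY -92.9 tooldelta [ 0.0056 -0.004   0.0471] rows>=1.1
turn -0.08
```

```bash

python3 shift.py '1 0 0 .03 0;1 0 0 .0095 0;1 0 0 0 0;1 0 0 0 0'
python3 -c "
from h import *
plan([.5307,.3242,.039],-92.8)"
```

```text
t: 10.5
position: [0.5294, 0.3224, 0.0541]
tool_rot: [[0.999, -0.052, 0.001], [-0.052, -0.999, 0.0], [0.001, -0.0, -1.0]]
ft_force: [0.1, 0.4, 0.6]
width: 0.997
grip_force: 0.0
t 10.5 pos [0.5294 0.3224 0.0541] yawY -93.0 tooldelta [ 0.0012 -0.0018  0.0151] rows>=0.4
turn -0.18
```

```bash

python3 shift.py '1 .001 -.0018 .0148 0;1 0 0 0 0;1 0 0 0 0;0 0 0 0 0;0 0 0 0 0;0 0 0 0 0;0 0 0 0 0;0 0 0 0 0' 30
python3 shift.py '0 0 0 0 0;0 0 0 0 0;0 0 0 -.01 0;0 0 0 -.03 0;0 0 0 -.03 0;0 0 0 -.02 0;0 0 0 0 0;0 0 0 0 0'
python3 - <<'E'
from h import *
th=np.radians(41.6); u=np.array([np.cos(th),np.sin(th)]); n=np.array([-u[1],u[0]])
pv=np.array([.4667,-.1127]); T=pv+.095*u+.035*n; print(T)
plan([*(T+.03*n),.13],-48.4)
E
```

```text
t: 11.17
position: [0.53, 0.3241, 0.0382]
tool_rot: [[0.999, -0.053, 0.0], [-0.053, -0.999, 0.0], [0.0, -0.0, -1.0]]
ft_force: [0.7, 0.3, -0.3]
width: 0.662
grip_force: 0.0
t: 11.83
position: [0.5301, 0.3243, 0.1289]
tool_rot: [[0.999, -0.052, 0.001], [-0.052, -0.999, 0.001], [0.001, -0.001, -1.0]]
ft_force: [-0.4, 0.6, -4.4]
width: 0.458
grip_force: 29.8
[ 0.5145034  -0.02345408]
t 11.8 pos [0.5301 0.3243 0.1289] yawY -93.0 tooldelta [-0.0184  0.3268 -0.0016] rows>=7.8
turn -44.6
```

```bash

python3 shift.py '0 0 0 -.02 -6.4;0 0 0 0 -6.4;0 0 0 0 -6.4;0 0 0 0 -6.4;0 0 0 0 -6.4;0 0 0 0 -6.4;0 0 0 0 -6.2;0 0 0 0 0'
python3 - <<'E'
from h import *
th=np.radians(41.6); u=np.array([np.cos(th),np.sin(th)]); n=np.array([-u[1],u[0]])
plan([*(np.array([.5145,-.0235])+.03*n),.15],-48.4)
E
```

```text
t: 12.5
position: [0.5289, 0.3235, 0.1463]
tool_rot: [[0.745, 0.667, -0.003], [0.667, -0.745, -0.001], [-0.003, -0.001, -1.0]]
ft_force: [0.0, 0.5, -2.9]
width: 0.453
grip_force: 29.8
t 12.5 pos [0.5289 0.3235 0.1463] yawY -48.1 tooldelta [-0.2421  0.2188 -0.0032] rows>=7.8
turn 0.26
```

```bash

python3 shift.py '0 -.024 .022 0 0;0 -.024 .022 0 0;0 -.024 .022 0 0;0 -.024 .022 0 0;0 -.024 .022 0 0;0 -.024 .022 0 0;0 -.024 .022 0 0;0 -.024 .022 0 0'
python3 shift.py '0 -.024 .022 0 0;0 -.024 .02 0 0.2;0 0 0 0 0;0 0 0 0 0;0 0 0 0 0'
python3 - <<'E'
from h import *
th=np.radians(41.6); u=np.array([np.cos(th),np.sin(th)]); n=np.array([-u[1],u[0]])
plan([*(np.array([.5145,-.0235])+.02*n),.056],-48.4)
import pickle
p=bot.camera_params("wrist"); im=bot.get_image("wrist")
pickle.dump(p,open("w4.pkl","wb")); cv2.imwrite("pics/w4.png",im[:,:,::-1])
E
```

```text
t: 13.17
position: [0.502, 0.0635, 0.1471]
tool_rot: [[0.751, 0.661, -0.002], [0.661, -0.751, -0.0], [-0.002, -0.001, -1.0]]
ft_force: [1.0, 0.3, -3.7]
width: 0.457
grip_force: 29.8
t: 13.58
position: [0.4948, 0.0022, 0.1474]
tool_rot: [[0.752, 0.659, -0.001], [0.659, -0.752, 0.0], [-0.001, -0.001, -1.0]]
ft_force: [-0.2, 0.6, -3.3]
width: 0.451
grip_force: 29.8
t 13.6 pos [0.4948 0.0022 0.1474] yawY -48.8 tooldelta [-0.0022  0.0124  0.0914] rows>=2.2
turn -0.35
```

View pics/w4.png

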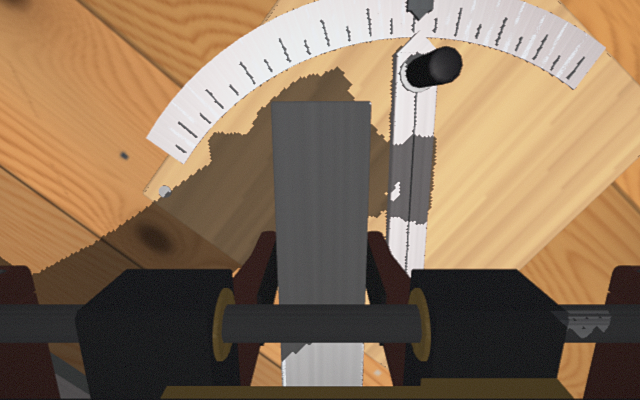

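```bash
python3 - <<'E'
from h import *
import pickle
p=pickle.load(open("w4.pkl","rb"))
a,b,c,d=[ray("wrist",q,.1492,p)[:2] for q in ((272,101),(370,101),(281,299),(364,299))]
m=(a+b)/2; k=m-(c+d)/2; ang=np.arctan2(k[1],k[0]); e=np.array([np.cos(ang),np.sin(ang)])
print("tube ang",np.degrees(ang),"centre",m-.07*e,"tcp",bot.read_state()["position"][:2])
A,B=[ray("wrist",q,.027,p)[:2] for q in ((416,145),(407,265))]
k=A-B; print("fence midline ang",np.degrees(np.arctan2(k[1],k[0])),A,B)
u=k/np.linalg.norm(k); print("nose/pivot offset", np.cross(u,np.array([.4667,-.1127])-A))
E
```

```text
tube ang 41.706156813683464 centre [0.49598094 0.00251056] tcp [0.49496557 0.00281965]
fence midline ang 40.926184659466756 [ 0.57119166 -0.02357654] [ 0.49836813 -0.08671654]
nose/pivot offset 0.0011134386724423184<stdin>:9: DeprecationWarning: Arrays of 2-dimensional vectors are deprecated. Use arrays of 3-dimensional vectors instead. (deprecated in NumPy 2.0)
```

```bash

python3 shift.py '0 -.002 .01 0 -.3;0 0 .009 .02 0;0 0 0 .03 0;0 0 0 .03 0;0 0 0 .01 0;0 0 0 0 0;0 0 0 0 0;0 0 0 0 0'
python3 - <<'E'
from h import *
plan([.5145,-.0235,.0505],-48.4)
E
```

```text
t: 14.3
position: [0.5072, -0.0137, 0.0592]
tool_rot: [[0.747, 0.665, 0.002], [0.665, -0.747, -0.0], [0.001, 0.001, -1.0]]
ft_force: [-0.2, -0.0, -2.9]
width: 0.45
grip_force: 30.0
t 14.3 pos [ 0.5072 -0.0137  0.0592] yawY -48.3 tooldelta [-0.0011  0.0122  0.0087] rows>=0.4
turn 0.1
```

```bash

python3 shift.py '0 -.001 0 .006 0;0 0 0 .0015 0;0 0 0 0 0;0 0 .005 0 0;0 0 .004 0 0;0 0 0 0 0;0 0 0 0 0'
python3 - <<'E'
from h import *
plan([.5145,-.0235,.0505],-48.4); print(bot.read_state()["ft_force"], bot.read_state()["tool_rot"].T@bot.read_state()["ft_force"])
E
```

```text
t: 14.88
position: [0.5091, -0.0159, 0.0527]
tool_rot: [[0.745, 0.667, -0.005], [0.667, -0.745, 0.009], [0.003, -0.01, -1.0]]
ft_force: [-16.7, 15.2, 34.7]
width: 0.455
grip_force: 30.0
t 14.9 pos [ 0.5091 -0.0159  0.0527] yawY -48.1 tooldelta [-0.001   0.0093  0.0021] rows>=0.2
turn 0.27
[-16.68219628  15.19312025  34.69605397] [ -2.19451964 -22.80985478 -34.46501625]
```

```bash

python3 shift.py '0 0 -.004 0 0;0 0 0 -.004 0;0 0 0 0 0;0 0 0 0 0'
python3 - <<'E'
from h import *
import pickle
plan([.5145,-.0235,.0505],-48.4); print(bot.read_state()["tool_rot"].T@bot.read_state()["ft_force"])
p=bot.camera_params("wrist"); im=bot.get_image("wrist")
pickle.dump(p,open("w5.pkl","wb")); cv2.imwrite("pics/w5.png",im[:,:,::-1])
E
```

```text
t: 15.22
position: [0.5094, -0.0184, 0.0551]
tool_rot: [[0.747, 0.665, 0.002], [0.665, -0.747, 0.0], [0.001, 0.001, -1.0]]
ft_force: [-0.1, -0.9, -3.5]
width: 0.451
grip_force: 30.0
t 15.2 pos [ 0.5094 -0.0184  0.0551] yawY -48.3 tooldelta [0.0004 0.0072 0.0046] rows>=0.2
turn 0.08
[-0.71515292  0.58994584  3.45612874]
```

View pics/w5.png

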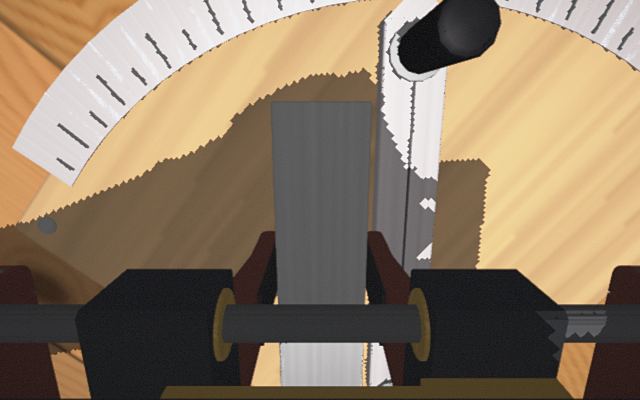

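```bash

python3 shift.py '0 0 0 .001 0;0 0 .003 0 0;0 0 .002 0 0;0 0 0 0 0;0 0 0 0 0'
python3 - <<'E'
from h import *
plan([.5145,-.0235,.0505],-48.4); print(bot.read_state()["tool_rot"].T@bot.read_state()["ft_force"])
E
```

```text
t: 15.68
position: [0.5122, -0.0224, 0.0534]
tool_rot: [[0.747, 0.665, -0.0], [0.665, -0.747, -0.0], [-0.0, 0.0, -1.0]]
ft_force: [-0.2, 0.9, -3.9]
width: 0.453
grip_force: 30.0
t 15.7 pos [ 0.5122 -0.0224  0.0534] yawY -48.3 tooldelta [0.001  0.0023 0.0029] rows>=0.1
turn 0.06
[ 0.51065329 -0.81693764  3.87154779]
```

```bash

python3 shift.py '0 0 .001 0 0;0 0 0 0 0;0 0 0 0 0'
python3 shift.py '0 0 .0007 0.0005 0;0 0 0 0 0;0 0 0 0 0'
```

```text
t: 15.93
position: [0.5128, -0.0228, 0.0535]
tool_rot: [[0.747, 0.665, -0.0], [0.665, -0.747, -0.0], [-0.0, -0.0, -1.0]]
ft_force: [0.6, -0.6, -3.6]
width: 0.454
grip_force: 30.0
t: 16.18
position: [0.5133, -0.0232, 0.0531]
tool_rot: [[0.747, 0.665, 0.0], [0.665, -0.747, 0.0], [0.0, -0.0, -1.0]]
ft_force: [-0.2, 0.7, -2.6]
width: 0.451
grip_force: 30.0
```

```bash

python3 shift.py '0 0 .0007 0.0003 0;0 0 0 0 0;0 0 0 0 0'
python3 shift.py '0 0 .0006 0 0;0 0 0 0 0;0 0 0 0 0'
python3 -c "
from h import *
plan([.5145,-.0235,.0505],-48.4); print(bot.read_state()['tool_rot'].T@bot.read_state()['ft_force'])"
```

```text
t: 16.43
position: [0.5135, -0.0234, 0.0529]
tool_rot: [[0.747, 0.665, -0.001], [0.665, -0.747, 0.001], [0.0, -0.001, -1.0]]
ft_force: [-3.2, 1.1, 5.8]
width: 0.453
grip_force: 30.0
t: 16.68
position: [0.5135, -0.0234, 0.0529]
tool_rot: [[0.746, 0.665, -0.001], [0.665, -0.746, 0.001], [-0.0, -0.002, -1.0]]
ft_force: [-4.5, 3.6, 6.3]
width: 0.449
grip_force: 30.0
t 16.7 pos [ 0.5135 -0.0234  0.0529] yawY -48.3 tooldelta [0.0007 0.0007 0.0024] rows>=0.1
turn 0.11
[-0.94888637 -5.66254574 -6.33628362]
```

```bash

python3 shift.py '0 0 0 -.0005 0;0 0 0 0 0;0 0 .0005 0 0;0 0 0 0 0;0 0 0 0 0'
python3 -c "
from h import *
plan([.5145,-.0235,.0505],-48.4); print(bot.read_state()['tool_rot'].T@bot.read_state()['ft_force'])"
```

```text
t: 17.1
position: [0.5142, -0.0242, 0.0531]
tool_rot: [[0.747, 0.665, -0.001], [0.665, -0.747, 0.001], [-0.0, -0.001, -1.0]]
ft_force: [-3.4, 3.7, 0.2]
width: 0.452
grip_force: 30.0
t 17.1 pos [ 0.5142 -0.0242  0.0531] yawY -48.3 tooldelta [ 0.0007 -0.0003  0.0026] rows>=0.1
turn 0.11
[-0.09383494 -5.04707832 -0.22175625]
```

```bash

python3 shift.py '.7 0 0 0 0;.7 0 0 0 0;.7 0 0 0 0;.7 0 0 0 0;.7 0 0 -.02 0;.7 0 0 -.03 0;.7 0 0 -.03 0;.7 -.02 0 -.03 0'
python3 shift.py '.7 -.03 0 -.04 0;.7 -.03 0 -.04 0;.7 -.02 0 -.03 0;.7 0 0 0 0;.7 0 0 0 0'
python3 - <<'E'
from h import *
import pickle
p=bot.camera_params("wrist"); im=bot.get_image("wrist")
pickle.dump(p,open("w6.pkl","wb"))
cv2.imwrite("pics/w6c.png",cv2.resize(im[0:300,160:560,::-1],None,fx=2,fy=2,interpolation=cv2.INTER_CUBIC))
E
```

```text
t: 17.77
position: [0.5017, -0.0362, 0.1645]
tool_rot: [[0.745, 0.667, 0.002], [0.667, -0.745, -0.001], [0.001, 0.002, -1.0]]
ft_force: [0.3, -0.2, 1.6]
width: 0.7
grip_force: 0.0
t: 18.18
position: [0.4479, -0.0851, 0.2615]
tool_rot: [[0.748, 0.664, 0.005], [0.664, -0.748, 0.003], [0.005, 0.001, -1.0]]
ft_force: [0.0, 0.5, -0.5]
width: 0.698
grip_force: 0.0
```

View pics/w6c.png

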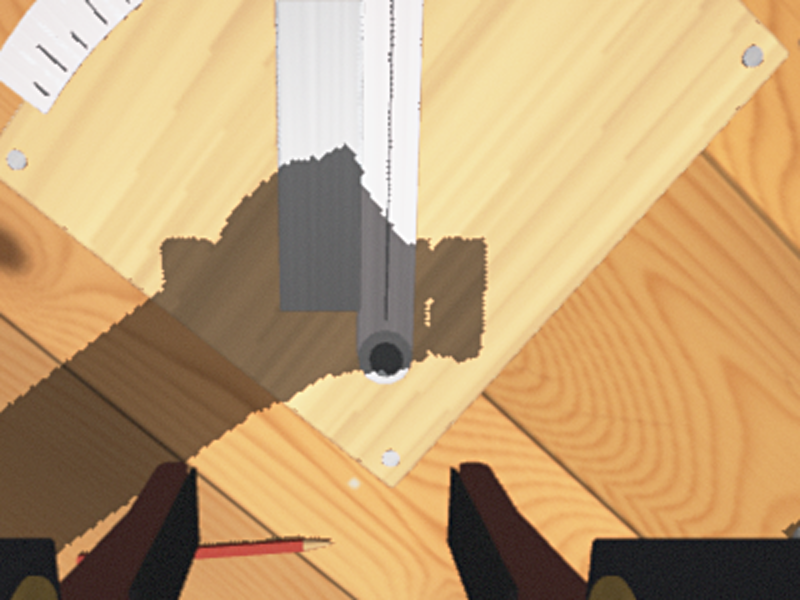

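```bash
python3 - <<'E'
from h import *
import pickle
p=pickle.load(open("w6.pkl","rb"))
g=lambda u,v,z: ray("wrist",((u+.5)/2-.5+160,(v+.5)/2-.5),z,p)
pv=g(386,358,.038); A=g(391.5,5,.027); B=g(386.5,318,.027)
an=lambda k: np.degrees(np.arctan2(k[1],k[0]))
print(pv,"fence ang",an(A-B),an(A-pv))
th=np.radians(an(A-pv)); u=np.array([np.cos(th),np.sin(th)]);n=np.array([-u[1],u[0]])
for q in ((281,310),(361,311),(277,5),(360.5,5)):
    d=(g(*q,.052)-pv)[:2]; print("along %.4f side %.4f"%(d@u,d@n))
# pointer ray check
t=np.array([.6349,.0345])-pv[:2]; print("pointer",an(t))
E
```

```text
[ 0.4662545  -0.11367211  0.038     ] fence ang 42.016651918361106 41.70756026938631
along 0.0273 side 0.0540
along 0.0267 side 0.0142
along 0.1640 side 0.0535
along 0.1640 side 0.0161
pointer 41.30257226392548
```

```bash
python3 -c "
from station import bot
print(bot.hand_in())"
```

```text
the job is handed in; nothing more can be done
None
```

I set the fence within about 0.5° of the pointer by camera measurement, laid the tube flat against its left-hand face about 97 mm from the pivot, and handed the job in at about 18 s; the hand-in gave back no verdict.

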